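Clamp a key blank in the duplicator to the click

ROBOT

A 6-joint arm with a two-finger parallel gripper is mounted at the origin on the work surface. World frame = base frame: x ahead of the robot, y to its left, z up, the work surface at z = 0. Lengths are in mm, angles in rad, forces in N, time in s.
With the tool pointing down it reaches from about 375 to 925 mm from the base axis. Payload 5.7 kg.
Tool frame: the origin (TCP) lies on the mounting face of the last link; the fingertips stand 173 mm ahead of it and the grasp point (between the pads) lies 155 mm ahead of it; z points along the fingers, y is the line along which they close (so a half turn about z gives the same grasp; the last joint's range is limited). The gripper opens to 85 mm and grips with 20 to 120 N. Pads are 22 mm wide; open, the fingers measure 114 mm over their backs; the gripper's body (76 mm by 85 mm) begins 54 mm behind the grasp point. The pads swing forward as they close: fully open they stand 13 mm farther back than shut.
Start: joints at [1.149, 0.359, 1.51, -0, 1.272, -0.115], TCP at [181.206, 571.97, 404.667] pointing down, gripper open.
Joint ranges: [-2.97, 2.97], [-1.01, 2.36], [0.21, 2.38], [-0.96, 4.11], [0.2, 2.71], [-2.98, 2.98]. Speed limits (rad/s): [2.39, 2.39, 3.14, 3.14, 3.14, 3.14].

INTERFACE

Orientations are given as a 3x3 rotation matrix whose columns are the frame's x, y, z axes.
In Python, from bench import readout, vision, ctrl gives the robot as it stands.
- The arm moves only by the tool move_arm, never from a script. Its argument "steps" is one flat list of numbers, 7 for each row, row after row: the finger opening in mm, from 0 to 85.4, then the shift along the tool's x, y, z in units of 30 mm (1.0 is 30 mm), then the turn, a rotation vector about the tool's x, y, z in degrees. A call has exactly 5 rows; each row is the pose to reach, as a shift and turn from the pose commanded when the call began, along the tool's axes at that moment; what a row does not reach only later rows make up. A row lasts 1/10 s, in which the tool goes at most 50 mm and 8.59 degrees, less where a joint would pass 70% of its speed; a pose out of reach is approached as far as the arm can. A call with a gripper value outside its range is refused whole. The fingers move at their own pace and stop on an object; the grip force is fixed at half the most. Time passes only in rows, so rows that repeat a pose let the fingers close, or fill a call up. It gives the time, the measured TCP pose, the force, the opening and the grip force at its end, in the units of the state.
- readout.state(): the state, without advancing time (a new reading comes with each control period).
- vision.grab_frame(name): name is "scene" or "top"; returns a dict with "frame" (400x640x3 uint8, red, green, blue), "K" (3x3 intrinsics, pixels), "world_from_camera" (4x4, takes a point from camera to world coordinates). Camera axes: x right, y up, looking along -z (the intrinsics and any distortion apply to the point x, -y, -z); pixel columns grow to the right and rows downward; lengths in mm; the calibration is good to about 2 mm. A picture is of the moment at which its call begins. There is no depth.
- ctrl.hand_in(): hands the job in; it is judged then, once.
The state is a dict: "time": time; "joint_positions": joint angles; "joint_vel": joint speeds; "joint_efforts": joint torques, N m; "tool_pos": TCP position; "tool_rot": TCP orientation; "contact_force": force on the tool from outside, world axes, zero at the start; "wrist_torque": the same for the moment, N m; "grip_width": finger opening in mm; "finger_force": force on a finger pad.
Only numpy, scipy, OpenCV 4.12 (cv2) and the standard library are available. Lean on these libraries where they do the work, as an engineer would, in place of code of your own. Each camera call takes 0.05 s, during which the arm holds its last target. There are 200 camera calls.

TASK

Get the key duplicator ready to cut: push the key blank all the way into the open vise until its shoulder is against the vise's side, then turn that vise's orange clamp lever clockwise until its torque clutch clicks over, and stop there without forcing it on past the click. Then swing the clear shield fully down, and leave the customer's key, clamped in the other vise, and the tumblers on the counter as they are.

Things in the scene. Friction and masses are not known exactly. Their poses are not given: they have to be found in the camera images.
- machine: Key duplicator, 430 x 360 mm, origin at the counter under its middle. x = rear, y = its left, z up; front faces the robot's left. Mid-height: carriage with 2 steel vises (x -90 to -12 mm; blank's vise y -83 to -47, customer's +47 to +83). Behind: cutter wheel (x 13 to 77, y -78 to -62, top z 157), hood from x = 80, 210 mm high. In front of the hood, only the lever rises over 62 mm where y < -124.
- vise_side (a point): Point on the flat side of the blank's vise where the blank's shoulder must rest, 92 mm above the counter. Machine's axes: push the blank along +y. The vise fills y 0 to 36 mm; its top is 104 mm above the counter, the lever's hub above that. A ledge 5.5 mm below this point carries the key's head out to y = -41 mm; from there on (y < -41) it is free 30 mm down.
- blank_shoulder (a point): Middle of the flat front face of the blank's head, where the blade begins. Axes as the machine's: the steel blade, 44 mm long, points along +y and lies in the vise's groove with 0.5 mm play each side; the blue plastic head is outside. Fully home, this point coincides with vise_side; at the start it is 7 to 16 mm short of it (negative y in the vise_side frame).
- blank_head (a point): Middle of the blank's blue plastic head, half-way up. The head is 11 mm thick; 30 mm wide (x) over y -12 to +22 mm of this point and 22 mm wide out to its flat outer end at y = -22 mm. Mass 20 to 45 g; while the vise is open it slides with under 1 N.
- clamp_axis (a point): Point on the vertical axis of the blank vise's clamp screw, 136 mm above the counter (top of the hub, radius 20 mm). Machine's axes.
- lever_grip (a point): Point in the orange handle of the blank vise's lever, 65 mm from clamp_axis, 136 mm above the counter; the lever points along its own +x. Round bar 16 mm thick, 44 to 93 mm from the axis, free below (bottom 30 mm above the key's head). Turns clockwise from above, 4 to 6 N here; when tight the force climbs to 10 to 13 N, then it clicks. Pushed on further: a hard stop, 20 N.
- clamp_screw (a joint): Turn of the blank vise's clamp screw, rad: -1.3 to -0.6 at the start (open), 0 when the jaw is tight on the blade; grows clockwise seen from above. Pushing the lever back (counter-clockwise) loosens it.
- clutch (a joint): Turn of the lever against its hub, rad, growing clockwise: 0 before the click. At the click it breaks over 20 degrees to 0.35 and stays there: no later than half-way (0.175) it jumps ahead by itself, 11 mm or more at lever_grip, leaving whatever pushes it. White mark on the lever, red mark on the hub show it.
- over_tight (a joint): How far the screw has been forced on past the click, rad: 0 at the start and after a well-made click.
- pattern_screw (a joint): Clamp screw of the left-hand vise, which holds the customer's key: 0 = tight, negative = loosened. Its own orange lever, 93 mm long, points to the machine's front, 130 to 147 mm above the counter.
- shield (a joint): Hinge of the clear shield, rad: 0 fully down (over the cutter, 32 degrees below level), growing as it is lifted; 1.65 to 1.9 at the start (up). It stays where it is left; moving it takes about 1 to 4 N at its edge.
- shield_hinge (a point): Middle of the shield's hinge line, which runs along y, 212 mm above the counter at the front of the hood. Machine's axes. The shield's edge lies 110 mm from it: at hinge angle a, 110*cos(a - 0.5585) mm to the front (-x) and 110*sin(a - 0.5585) mm above the hinge.
- shield_edge (a point): Middle of the shield's free edge: a black round bead 10 mm thick, 240 mm long (y -110 to +130 mm); the sheet behind it is 4 mm thick. Pushing on its rear (upper) face near the edge, along the arc to the front and then down, closes the shield; pressing straight down on the raised edge takes far more force.
- tumbler_steel: Dark steel drinking tumbler with a black lid, standing on the counter in front of the machine: 170 mm tall, 74 mm wide. Origin at the centre of its underside.
- tumbler_red: Red tumbler with a black lid, 150 mm tall, 72 mm wide. Origin at the centre of its underside.
- tumbler_teal: Teal tumbler with a black lid, 130 mm tall, 80 mm wide. Origin at the centre of its underside.
Things that resemble listed ones, but are neither listed nor needed, are in the scene too. What is meant by the part that bears blank_shoulder is not green, turquoise or yellow, and is the smaller of those in its own colour.

How it is judged:
By the outcome, as a careful person would: the job done as asked, in the order asked, and still so for the second after the job is handed in, with the robot touching nothing.
It also fails if it takes over 61 s, if anything falls off the work surface, if the arm or the gripper's body presses on something with over 40 N, if the wrist force passes 120 N, or if a joint passes its speed limit or range.

## Working session

There is one attempt and no reset: what is moved stays moved. The work goes in short steps, Python scripts to look and compute and a tool call to move; the robot and the scene stay as the last step left them, time stands still between calls to the robot, and variables do not carry over. Pictures are saved under pics/ and viewed, at most 10 in all, crops included, and the job is handed in when it is done.

Besides the shell and the picture viewer there is one more tool, called after "Call:" by a JSON object that holds its "fn" and its "kwargs". move_arm: Moves the arm, as the interface text tells. Its arguments: {"type":"object","properties":{"steps":{"type":"array","items":{"type":"number"}}},"required":["steps"]}

```bash
mkdir -p pics; ls; cat > h.py <<'E'
import numpy as np, cv2
from bench import readout, vision, ctrl
def grab(n,f=None):
    d=vision.grab_frame(n)
    if f: cv2.imwrite(f,d['frame'][:,:,::-1])
    return d
E
python3 - <<'E'
from h import *
np.set_printoptions(precision=4,suppress=True)
for n in('scene','top'):
    d=grab(n,f'pics/{n}0.png'); print({k:d[k] for k in d if k!='frame'}); np.savez(n+'0',**{k:np.array(d[k]) for k in d})
print(readout.state())
E
```

```text
pics
{'K': array([[421.258 ,   0.    , 318.7835],
       [  0.    , 421.258 , 201.7279],
       [  0.    ,   0.    ,   1.    ]]), 'world_from_camera': array([[  -0.4629,   -0.6747,    0.5748, 1047.0885],
       [   0.8863,   -0.3603,    0.2909,  242.8414],
       [   0.0109,    0.6441,    0.7648,  834.2193],
       [   0.    ,    0.    ,    0.    ,    1.    ]])}
{'K': array([[477.2464,   0.    , 324.0452],
       [  0.    , 477.2464, 197.5969],
       [  0.    ,   0.    ,   1.    ]]), 'world_from_camera': array([[   0.0291,    0.9835,   -0.1785,  341.6977],
       [  -0.9995,    0.0303,    0.0043,  -52.9283],
       [   0.0096,    0.1783,    0.9839, 1124.4657],
       [   0.    ,    0.    ,    0.    ,    1.    ]])}
{'time': 0.1, 'joint_positions': array([ 1.1489,  0.3595,  1.5113, -0.    ,  1.2725, -0.1151]), 'joint_vel': array([ 0.0005, -0.0019, -0.0038,  0.0016,  0.0002, -0.0005]), 'joint_efforts': array([ -0.0008, -52.8641, -27.935 ,  -0.0003,   0.005 ,   0.    ]), 'tool_pos': array([181.0999, 571.673 , 403.9179]), 'tool_rot': array([[-0.9533,  0.302 , -0.0007],
       [ 0.302 ,  0.9533, -0.0015],
       [ 0.0002, -0.0017, -1.    ]]), 'contact_force': array([-0.5711,  0.4157,  0.2154]), 'wrist_torque': array([ 0.0455,  0.0021, -0.0073]), 'finger_force': 0.0, 'grip_width': 85.58109351416991}
```

View pics/scene0.png

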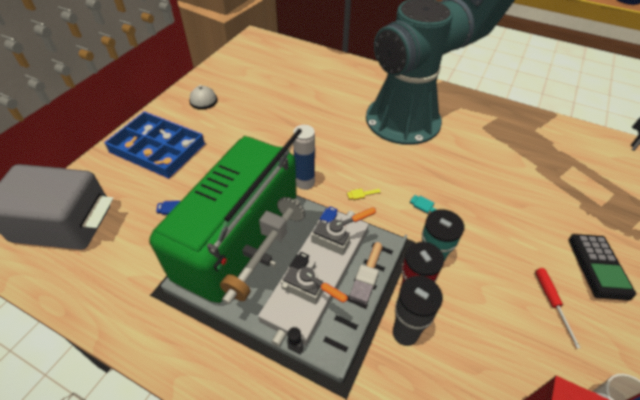

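View pics/top0.png

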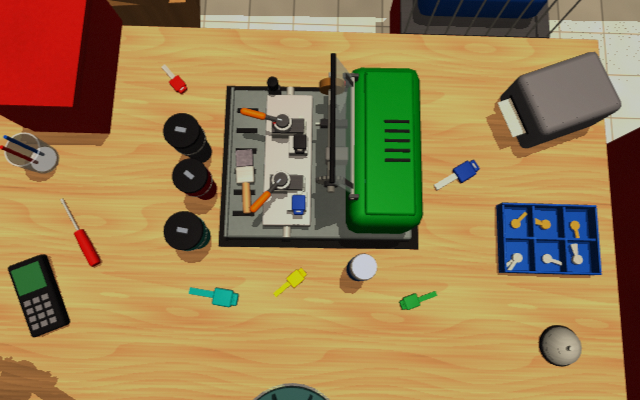

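The only blue keys are the one in the vise (top image, about 298,204) and a loose one at (457,175). The blank should be the smaller one in the vise. I'll check it in an enlarged crop.

```bash
cat >> h.py <<'E'
def load(n,k='0'): return dict(np.load(f'{n}{k}.npz'))
def ray(d,u,v,z):
    K=d['K'];T=d['world_from_camera']
    r=T[:3,:3]@np.array([(u-K[0,2])/K[0,0],-(v-K[1,2])/K[1,1],-1]); o=T[:3,3]
    return o+r*(z-o[2])/r[2]
def proj(d,P):
    K=d['K'];T=d['world_from_camera']
    c=(np.atleast_2d(P)-T[:3,3])@T[:3,:3]; c=c*[1,-1,-1]
    q=c@K.T; return q[:,:2]/q[:,2:]
E
python3 - <<'E'
from h import *
t=load('top')['frame'];s=load('scene')['frame']
a=cv2.resize(t[70:255,215:425],None,fx=3.2,fy=3.2,interpolation=cv2.INTER_CUBIC)
cv2.imwrite('pics/c1.png',a[:,:,::-1])
b=cv2.resize(s[180:370,240:440],None,fx=3.1,fy=3.1,interpolation=cv2.INTER_CUBIC)
cv2.imwrite('pics/c2.png',b[:,:,::-1])
E
```

```text
(no output)
```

View pics/c1.png

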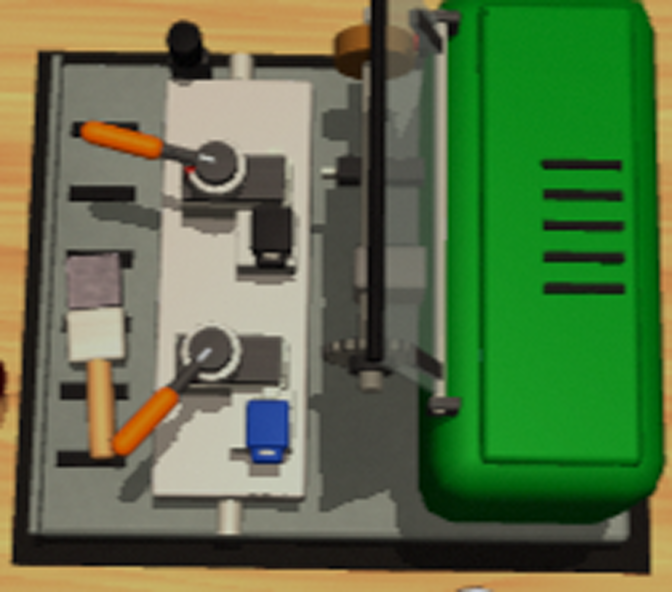

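View pics/c2.png

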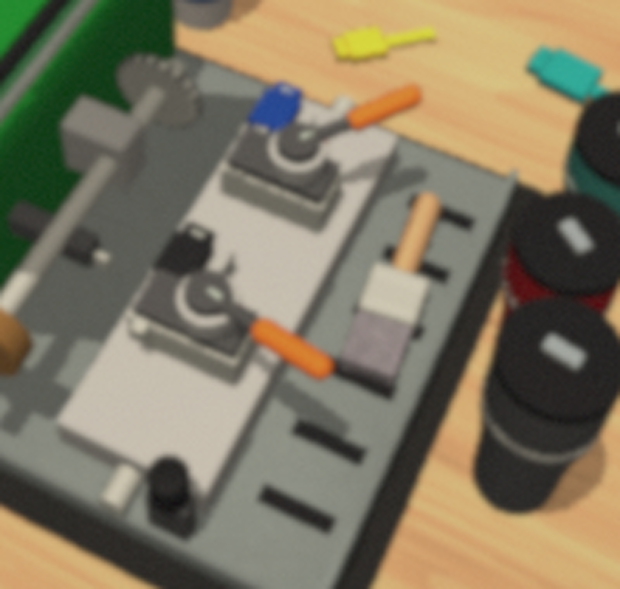

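Top crop: the blue blank head is at crop (268,430), which is (298.7,204.4) in the full image. It is clearly smaller than the loose blue key. The blank's hub is at (212,352), its lever tip at (122,443), and the pattern hub at (217,166). The shield is up, with its bead at crop x≈377. A brush lies on the deck near the lever.

```bash
python3 - <<'E'
from h import *
np.set_printoptions(precision=1,suppress=True)
t=load('top');s=load('scene')
def T(u,v,z): return ray(t,215+u/3.2-.35,70+v/3.2-.35,z)
def S(u,v,z): return ray(s,240+u/3.1-.35,180+v/3.1-.35,z)
print('hub T',T(214,350,136),T(218,164,136)); print('hub S',S(298,142,136),S(205,292,136))
print('head top T z~98', T(268,428,98.5), [T(*p,98.5) for p in((249,400),(289,400),(249,460),(289,460))])
print('head S',S(277,107,98.5))
print('lever tip T',T(119,445,136),'S',S(415,95,136))
print('base corners T z=0',T(12,565,0),T(650,573,0)); 
print('bead ends T z 312', T(378,365,310),T(378,-50,310))
# colour mask of lever and head
f=t['frame'];h=cv2.cvtColor(f,cv2.COLOR_RGB2HSV)
for nm,lo,hi in(('orange',(5,180,120),(18,255,255)),('blue',(105,150,60),(125,255,255))):
    m=cv2.inRange(h,lo,hi); m[:70]=0;m[260:]=0;m[:,:215]=0;m[:,425:]=0
    n,l,st,c=cv2.connectedComponentsWithStats(m)
    for i in range(1,n):
        if st[i,4]>25:
            z=136 if nm=='orange' else 97
            print(nm,st[i],c[i],ray(t,*c[i],z))
E
```

```text
hub T [558.2  34.  136. ] [687.  37. 136.]
hub S [562.7  38.1 136. ] [692.2  38.2 136. ]
head top T z~98 [513.3  -1.9  98.5] [array([532.2,  11.8,  98.5]), array([533.1, -15.5,  98.5]), array([490.9,  10.1,  98.5]), array([491.7, -17. ,  98.5])]
head S [515.5  -0.1  98.5]
lever tip T [492.7  93.1 136. ] S [488.5  91.4 136. ]
base corners T z=0 [422.2 186.6   0. ] [ 430.3 -281.9    0. ]
bead ends T z 312 [514.5 -71.  310. ] [757.6 -64.7 310. ]
orange [323  78   7   8  44] [326.4  81.2] [781.6 -54.8 136. ]
orange [240 108  26  11 166] [252.5 113. ] [702.9 103.4 136. ]
orange [250 191  21  21 184] [259.6 201.2] [509.1  77.7 136. ]
blue [292 195  13  20 220] [298.1 203.6] [513.   -1.1  97. ]
```

```bash
cat >> h.py <<'E'
from scipy.spatial.transform import Rotation as Ro
def go(tip,yaw=91.,pr=True):
    "row (shift units, turn) bringing the fingertips to tip, pointing down, tool y at yaw deg"
    s=readout.state(); R=s['tool_rot']; p=s['tool_pos']
    a=np.radians(yaw); y=np.array([np.cos(a),np.sin(a),0]); z=np.array([0,0,-1.]); x=np.cross(y,z)
    R2=np.c_[x,y,z]; t=np.array(tip)-173*z
    print('shift',np.round(R.T@(t-p)/30,2),'turn',np.round(Ro.from_matrix(R.T@R2).as_rotvec(degrees=True),1), 'tip',np.round(p+173*R[:,2],1),'t',round(s['time'],2),'F',np.round(s['contact_force'],1))
E
python3 -c "
from h import *
go([460,-1,231])"
```

```text
shift [-14.63 -15.39   0.02] turn [ -0.1  -0.  -18.6] tip [181.  571.4 230.9] t 0.1 F [-0.6  0.4  0.2]
```

Call:
{"fn": "move_arm", "kwargs": {"steps": [0,-14.6,-15.4,0,0,0,-18.6,0,-14.6,-15.4,0,0,0,-18.6,0,-14.6,-15.4,0,0,0,-18.6,0,-14.6,-15.4,0,0,0,-18.6,0,-14.6,-15.4,0,0,0,-18.6]}}

```text
time: 0.6
tool_pos: [290.0, 346.5, 404.5]
tool_rot: [[-1.0, -0.019, -0.0], [-0.019, 1.0, -0.0], [0.0, -0.0, -1.0]]
contact_force: [0.9, 0.1, -0.3]
grip_width: 12.4
finger_force: 0.0
```

```bash
python3 -c "
from h import *
go([460,-1,231])"
```

```text
shift [ -5.45 -11.69   0.02] turn [-0.  -0.   0.1] tip [290.  346.4 231.5] t 0.6 F [ 0.9  0.1 -0.3]
```

Call:
{"fn": "move_arm", "kwargs": {"steps": [0,-5.4,-11.7,0,0,0,0,0,-5.4,-11.7,0,0,0,0,0,-5.4,-11.7,0,0,0,0,0,-5.4,-11.7,0,0,0,0,0,-5.4,-11.7,0,0,0,0]}}

```text
time: 1.1
tool_pos: [398.8, 121.3, 404.7]
tool_rot: [[-1.0, -0.018, 0.0], [-0.018, 1.0, 0.0], [-0.0, 0.0, -1.0]]
contact_force: [0.7, -0.4, -0.3]
grip_width: -0.1
finger_force: 0.0
```

```bash
python3 -c "
from h import *
go([460,-1,150])"
```

```text
shift [-1.97 -4.11  2.72] turn [0. 0. 0.] tip [398.8 121.3 231.7] t 1.1 F [ 0.7 -0.4 -0.3]
```

Call:
{"fn": "move_arm", "kwargs": {"steps": [0,-2,-4.1,0,0,0,0,0,-2,-4.1,0,0,0,0,0,-2,-4.1,0,0,0,0,0,-2,-4.1,1.6,0,0,0,0,-2,-4.1,2.7,0,0,0]}}

```text
time: 1.6
tool_pos: [461.1, -0.1, 322.4]
tool_rot: [[-1.0, -0.015, 0.001], [-0.015, 1.0, -0.0], [-0.001, -0.0, -1.0]]
contact_force: [-1.4, 0.8, -0.6]
grip_width: -0.3
finger_force: 0.0
```

```bash
python3 - <<'E'
from h import *
go([468,-1,82])
t=grab('top');s=grab('scene')
for n,d in(('top',t),('scene',s)): np.savez(n+'1',**{k:np.array(d[k]) for k in d})
a=cv2.resize(t['frame'][100:250,215:345],(520,600),interpolation=cv2.INTER_CUBIC)
cv2.imwrite('pics/c3.png',a[:,:,::-1])
h=cv2.cvtColor(t['frame'],cv2.COLOR_RGB2HSV); m=cv2.inRange(h,(105,150,60),(125,255,255)); print(ray(t,*np.argwhere(m[190:220,285:315]).mean(0)[::-1]+[285,190],97))
E
```

```text
shift [-0.23 -0.03  2.25] turn [-0.   0.  -0.1] tip [ 4.613e+02 -1.000e-01  1.494e+02] t 1.6 F [-1.4  0.8 -0.6]
[nan nan nan]<stdin>:7: RuntimeWarning: Mean of empty slice.
  ret = um.true_divide(
```

View pics/c3.png

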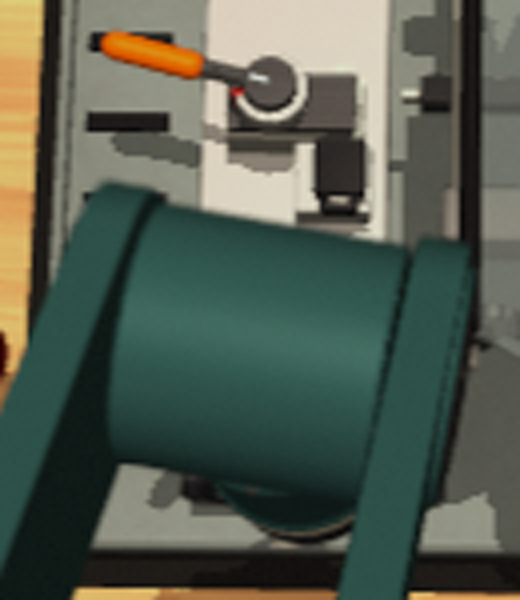

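The wrist yoke hides the key from the top camera, and its right fork lies close to the raised shield in plan. I'll check the heights in the scene view before lowering.

```bash
python3 - <<'E'
from h import *
np.set_printoptions(precision=1,suppress=True)
s=load('scene','1');t=load('top','1')
print([ray(t,333.7,v,z) for v in(161,180) for z in(400,440)])
print(proj(s,[[514,-67,313],[525,-67,350],[525,-67,318],[461,0,322],[461,0,149]]))
f=s['frame'].copy()
a=cv2.resize(f[60:280,240:460],(600,600),interpolation=cv2.INTER_CUBIC)
cv2.imwrite('pics/c4.png',a[:,:,::-1])
E
```

```text
[array([531.8, -69.5, 400. ]), array([521.3, -68.6, 440. ]), array([501.4, -70.3, 400. ]), array([492.5, -69.3, 440. ])]
[[301.  129.9]
 [297.6 117.5]
 [298.1 131.2]
 [345.4 121.1]
 [340.8 182.9]]
```

View pics/c4.png

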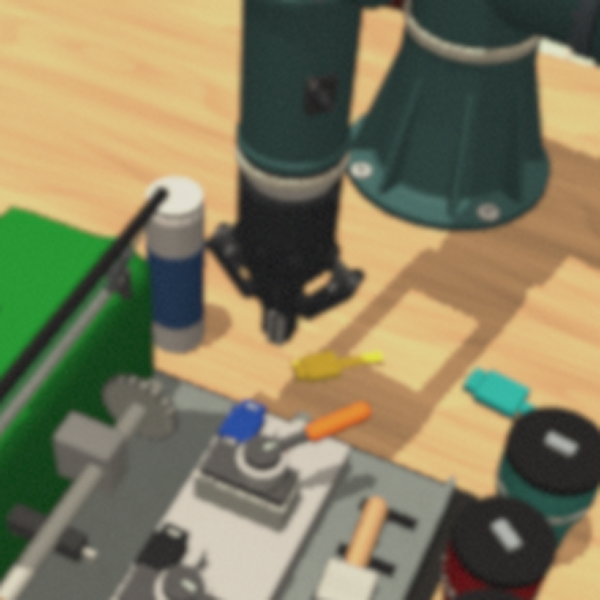

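The head end and lever are clear of the gripper, and the wrist fork is well above the shield's top edge. Lowering now, then closing in on the head's outer end.

Call:
{"fn": "move_arm", "kwargs": {"steps": [0,0,0,1.2,0,0,0,0,0,0,2.2,0,0,0,0,0,0,2.25,0,0,0,0,-0.2,-0.03,2.25,0,0,0,0,-0.35,-0.03,2.25,0,0,0]}}

```text
time: 2.2
tool_pos: [473.0, 0.5, 258.2]
tool_rot: [[-1.0, -0.018, 0.003], [-0.018, 1.0, -0.001], [-0.003, -0.001, -1.0]]
contact_force: [0.4, -0.5, -0.1]
grip_width: -0.3
finger_force: 0.0
```

Call:
{"fn": "move_arm", "kwargs": {"steps": [0,-0.06,0,0,0,0,0,0,-0.12,0,0,0,0,0,0,-0.18,0,0,0,0,0,0,-0.24,0,0,0,0,0,0,-0.24,0,0,0,0,0]}}

```text
time: 2.7
tool_pos: [478.7, 0.7, 256.4]
tool_rot: [[-1.0, -0.018, 0.0], [-0.018, 1.0, -0.0], [-0.0, -0.0, -1.0]]
contact_force: [0.3, 0.7, -1.3]
grip_width: 0.2
finger_force: 0.0
```

Call:
{"fn": "move_arm", "kwargs": {"steps": [0,-0.04,0,0,0,0,0,0,-0.08,0,0,0,0,0,0,-0.12,0,0,0,0,0,0,-0.12,0,0,0,0,0,0,-0.12,0,0,0,0,0]}}

```text
time: 3.2
tool_pos: [482.2, 0.8, 256.2]
tool_rot: [[-1.0, -0.018, 0.0], [-0.018, 1.0, -0.0], [-0.0, -0.0, -1.0]]
contact_force: [0.5, -0.3, -0.3]
grip_width: -0.0
finger_force: 0.0
```

Call:
{"fn": "move_arm", "kwargs": {"steps": [0,-0.03,0,0,0,0,0,0,-0.06,0,0,0,0,0,0,-0.09,0,0,0,0,0,0,-0.09,0,0,0,0,0,0,-0.09,0,0,0,0,0]}}

```text
time: 3.7
tool_pos: [484.9, 0.9, 256.2]
tool_rot: [[-1.0, -0.018, 0.0], [-0.018, 1.0, -0.0], [-0.0, -0.0, -1.0]]
contact_force: [0.9, -0.3, 0.2]
grip_width: -0.0
finger_force: 0.0
```

Call:
{"fn": "move_arm", "kwargs": {"steps": [0,-0.02,0,0,0,0,0,0,-0.04,0,0,0,0,0,0,-0.06,0,0,0,0,0,0,-0.06,0,0,0,0,0,0,-0.06,0,0,0,0,0]}}

```text
time: 4.2
tool_pos: [486.7, 0.9, 256.2]
tool_rot: [[-1.0, -0.018, 0.0], [-0.018, 1.0, -0.0], [-0.0, -0.0, -1.0]]
contact_force: [-0.3, 0.2, -0.5]
grip_width: 0.2
finger_force: 0.0
```

Call:
{"fn": "move_arm", "kwargs": {"steps": [0,-0.02,0,0,0,0,0,0,-0.04,0,0,0,0,0,0,-0.06,0,0,0,0,0,0,-0.06,0,0,0,0,0,0,-0.06,0,0,0,0,0]}}

```text
time: 4.7
tool_pos: [487.6, 1.0, 256.1]
tool_rot: [[-1.0, -0.018, -0.002], [-0.018, 1.0, -0.0], [0.002, 0.0, -1.0]]
contact_force: [-4.8, -0.3, 4.1]
grip_width: 0.1
finger_force: 2.7
```

Force rose to about 5 N with the finger front at x≈498.6, which matches the predicted home position (498.5). I'll back off, then lift and check.

Call:
{"fn": "move_arm", "kwargs": {"steps": [0,-0.02,0,0,0,0,0,0,-0.02,0,0,0,0,0,0,0.4,0,0,0,0,0,0,1,0,0,0,0,0,0,1,0,-1,0,0,0]}}

```text
time: 5.2
tool_pos: [454.4, 0.8, 283.6]
tool_rot: [[-1.0, -0.018, -0.009], [-0.018, 1.0, 0.001], [0.009, 0.002, -1.0]]
contact_force: [-0.1, 0.3, 0.4]
grip_width: 0.1
finger_force: 0.0
```

```bash
python3 - <<'E'
from h import *
go([440,110,150])
s=grab('scene');np.savez('scene2',**{k:np.array(s[k]) for k in s})
for d in(load('scene'),s):
    h=cv2.cvtColor(d['frame'],cv2.COLOR_RGB2HSV)
    m=cv2.inRange(h,(105,150,60),(125,255,255)); w=np.zeros_like(m); w[195:235,310:350]=m[195:235,310:350]
    q=np.argwhere(w).mean(0)[::-1]; print(q,np.round(ray(d,*q,95),1),(w>0).sum())
E
```

```text
shift [ 0.43  3.65 -1.31] turn [ 0.1 -0.5  0. ] tip [452.9   1.1 110.6] t 5.2 F [-0.1  0.3  0.4]
[328.44642857 214.91964286] [515.5  -1.4  95. ] 112
[326.80851064 216.72340426] [521.8  -2.3  95. ] 94
```

```bash
python3 - <<'E'
from h import *
go([490,54,117],140)
f=load('scene','2')['frame']
cv2.imwrite('pics/c5.png',cv2.resize(f[180:260,290:390],(750,600),interpolation=cv2.INTER_CUBIC)[:,:,::-1])
E
```

```text
shift [-1.1   1.76 -0.03] turn [ -0.1   0.1 -49. ] tip [458.2   0.5 116.1] t 5.25 F [1.7 0.7 3.6]
```

View pics/c5.png

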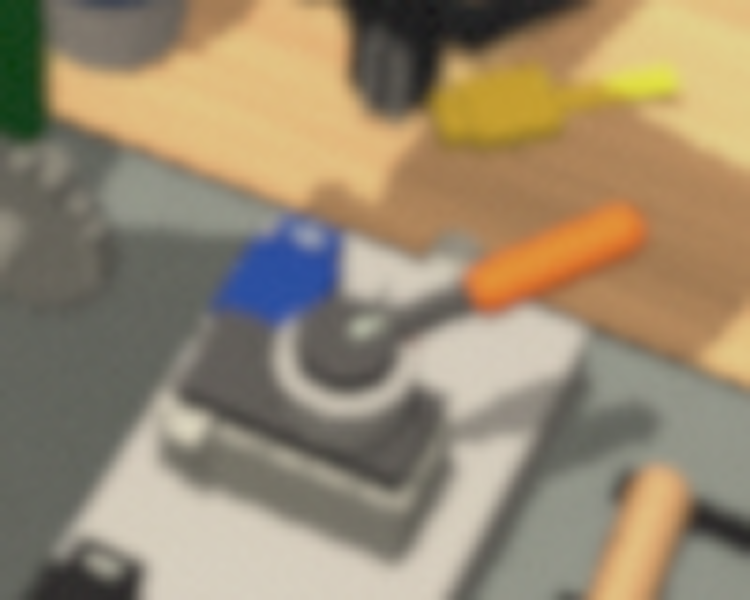

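The blue head now sits right against the vise body, with no blade showing at crop (290,300). Next, the lever.

Call:
{"fn": "move_arm", "kwargs": {"steps": [0,0,0.9,0,0,0,-8.5,0,-0.3,1.76,0,0,0,-17,0,-0.6,1.76,0,0,0,-25.5,0,-0.8,1.76,0,0,0,-34,0,-1.0,1.76,0,0,0,-42.5]}}

```text
time: 5.75
tool_pos: [488.2, 54.1, 286.5]
tool_rot: [[-0.72, -0.693, 0.003], [-0.693, 0.72, 0.0], [-0.002, -0.002, -1.0]]
contact_force: [0.3, -0.1, 0.1]
grip_width: 0.0
finger_force: 0.0
```

```bash
python3 - <<'E'
from h import *
go([490,54,117],140)
E
```

```text
shift [-0.04 -0.04 -0.12] turn [-0.1  0.1 -6.1] tip [488.7  54.1 113.5] t 5.75 F [ 0.3 -0.1  0.1]
```

Call:
{"fn": "move_arm", "kwargs": {"steps": [0,0,0,-0.1,0,0,-6,0,-0.1,0,-0.1,0,0,-6,0,-0.25,0,-0.1,0,0,-6,0,-0.35,0,-0.1,0,0,-6,0,-0.35,0,-0.1,0,0,-6]}}

```text
time: 6.25
tool_pos: [495.5, 61.3, 289.2]
tool_rot: [[-0.65, -0.76, 0.001], [-0.76, 0.65, 0.0], [-0.0, -0.001, -1.0]]
contact_force: [0.2, 0.2, 0.0]
grip_width: -0.0
finger_force: 0.0
```

Call:
{"fn": "move_arm", "kwargs": {"steps": [0,-0.05,0,0,0,0,0,0,-0.1,0,0,0,0,0,0,-0.15,0,0,0,0,0,0,-0.2,0,0,0,0,0,0,-0.2,0,0,0,0,0]}}

```text
time: 6.75
tool_pos: [498.8, 65.8, 289.1]
tool_rot: [[-0.649, -0.76, -0.001], [-0.76, 0.649, 0.0], [0.0, 0.001, -1.0]]
contact_force: [-1.1, -0.8, -0.5]
grip_width: -0.0
finger_force: 1.0
```

Call:
{"fn": "move_arm", "kwargs": {"steps": [0,-0.13,0.03,0,0,0,3.5,0,-0.27,0.06,0,0,0,7,0,-0.41,0.08,0,0,0,10.5,0,-0.54,0.09,0,0,0,14,0,-0.54,0.09,0,0,0,14]}}

```text
time: 7.25
tool_pos: [508.0, 80.0, 289.2]
tool_rot: [[-0.814, -0.581, 0.001], [-0.581, 0.814, 0.001], [-0.001, -0.0, -1.0]]
contact_force: [0.7, -0.1, 0.1]
grip_width: -0.0
finger_force: 0.0
```

Call:
{"fn": "move_arm", "kwargs": {"steps": [0,-0.13,0.03,0,0,0,3.5,0,-0.27,0.06,0,0,0,7,0,-0.41,0.08,0,0,0,10.5,0,-0.54,0.09,0,0,0,14,0,-0.54,0.09,0,0,0,14]}}

```text
time: 7.75
tool_pos: [519.7, 91.4, 289.4]
tool_rot: [[-0.93, -0.368, 0.002], [-0.368, 0.93, 0.0], [-0.002, -0.0, -1.0]]
contact_force: [0.7, 0.3, -0.1]
grip_width: -0.3
finger_force: 0.0
```

```bash
python3 - <<'E'
from h import *
s=readout.state();R=s['tool_rot'];print(R.T@s['contact_force'], s['wrist_torque'])
p=s['tool_pos'][:2]-[560.6,36]; print('in tool axes from hub',R[:2,:2].T@p, 'yaw',np.degrees(np.arctan2(R[1,1],R[0,1])))
t=grab('top');h=cv2.cvtColor(t['frame'],cv2.COLOR_RGB2HSV);m=cv2.inRange(h,(5,180,120),(18,255,255));m[:140]=0;m[230:]=0;m[:,:225]=0;m[:,:][:,320:]=0
print((m>0).sum(), ray(t,*np.argwhere(m).mean(0)[::-1],136) if m.any() else 0)
E
```

```text
[-0.7920666  -0.00922845  0.05384903] [-0.03887133 -0.02468967 -0.0220254 ]
in tool axes from hub [17.66485462 66.5536504 ] yaw 111.56820755186808
0 0
```

```bash
python3 - <<'E'
from h import *
s=grab('scene');f=s['frame'];np.savez('scene3',**{k:np.array(s[k]) for k in s})
cv2.imwrite('pics/c6.png',cv2.resize(f[150:250,270:395],(750,600),interpolation=cv2.INTER_CUBIC)[:,:,::-1])
h=cv2.cvtColor(f,cv2.COLOR_RGB2HSV);m=cv2.inRange(h,(5,200,150),(18,255,255));w=0*m;w[200:240,330:400]=m[200:240,330:400]
q=np.argwhere(w).mean(0)[::-1]; P=ray(s,*q,136); print(q,P,(w>0).sum())
E
```

```text
[368.21428571 229.85714286] [541.46488591 101.90297507 136.        ] 14
```

View pics/c6.png

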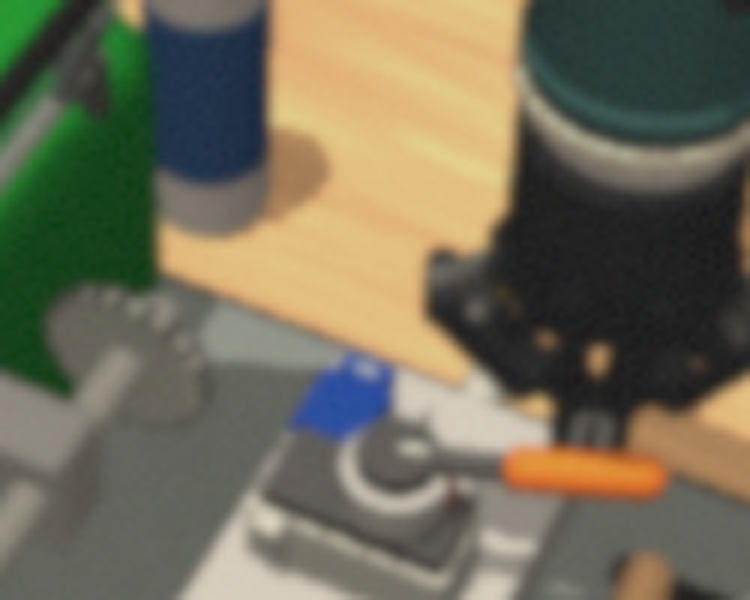

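The lever has turned to about 108° (handle at crop 585,473). The red mark on the hub is at crop (452,492). From here I'll use small steps and watch the force.

Call:
{"fn": "move_arm", "kwargs": {"steps": [0,-0.05,0.01,0,0,0,1.4,0,-0.11,0.03,0,0,0,2.8,0,-0.16,0.04,0,0,0,4.2,0,-0.22,0.05,0,0,0,5.6,0,-0.27,0.06,0,0,0,7]}}

```text
time: 8.35
tool_pos: [525.5, 95.7, 289.1]
tool_rot: [[-0.968, -0.249, -0.001], [-0.249, 0.968, -0.001], [0.002, -0.0, -1.0]]
contact_force: [-2.9, -1.9, 1.3]
grip_width: 0.2
finger_force: 1.8
```

Call:
{"fn": "move_arm", "kwargs": {"steps": [0,-0.05,0.01,0,0,0,1.4,0,-0.11,0.03,0,0,0,2.8,0,-0.16,0.04,0,0,0,4.2,0,-0.22,0.05,0,0,0,5.6,0,-0.27,0.06,0,0,0,7]}}

```text
time: 8.85
tool_pos: [531.8, 99.3, 288.8]
tool_rot: [[-0.992, -0.129, -0.005], [-0.129, 0.992, -0.001], [0.005, -0.001, -1.0]]
contact_force: [-10.2, -5.0, 7.4]
grip_width: 0.1
finger_force: 5.2
```

Call:
{"fn": "move_arm", "kwargs": {"steps": [0,-0.03,0.01,0,0,0,0.8,0,-0.06,0.01,0,0,0,1.6,0,-0.1,0.02,0,0,0,2.5,0,-0.1,0.02,0,0,0,2.5,0,-0.1,0.02,0,0,0,2.5]}}

```text
time: 9.35
tool_pos: [534.9, 100.4, 288.9]
tool_rot: [[-0.996, -0.087, -0.004], [-0.087, 0.996, -0.001], [0.004, -0.001, -1.0]]
contact_force: [-8.2, -4.0, 6.2]
grip_width: 0.2
finger_force: 4.1
```

Call:
{"fn": "move_arm", "kwargs": {"steps": [0,-0.03,0.01,0,0,0,0.8,0,-0.06,0.01,0,0,0,1.6,0,-0.1,0.02,0,0,0,2.5,0,-0.1,0.02,0,0,0,2.5,0,-0.1,0.02,0,0,0,2.5]}}

```text
time: 9.85
tool_pos: [538.9, 101.5, 289.0]
tool_rot: [[-0.999, -0.043, -0.001], [-0.043, 0.999, -0.0], [0.001, -0.0, -1.0]]
contact_force: [-4.5, -3.8, 1.7]
grip_width: 0.3
finger_force: 2.1
```

Call:
{"fn": "move_arm", "kwargs": {"steps": [0,-0.03,0.01,0,0,0,0.8,0,-0.06,0.01,0,0,0,1.6,0,-0.1,0.02,0,0,0,2.5,0,-0.1,0.02,0,0,0,2.5,0,-0.1,0.02,0,0,0,2.5]}}

```text
time: 10.35
tool_pos: [542.8, 102.5, 289.4]
tool_rot: [[-1.0, -0.0, 0.002], [-0.0, 1.0, 0.0], [-0.002, 0.0, -1.0]]
contact_force: [-0.0, -0.1, -0.9]
grip_width: -0.1
finger_force: 0.0
```

The force fell to zero, so the clutch has probably clicked over. I'll check the lever angle before moving on.

```bash
python3 - <<'E'
from h import *
s=grab('scene');f=s['frame'];np.savez('scene4',**{k:np.array(s[k]) for k in s})
cv2.imwrite('pics/c7.png',cv2.resize(f[190:270,300:400],(750,600),interpolation=cv2.INTER_CUBIC)[:,:,::-1])
h=cv2.cvtColor(f,cv2.COLOR_RGB2HSV);m=cv2.inRange(h,(5,160,120),(20,255,255));w=0*m;w[200:265,335:400]=m[200:265,335:400]
n,l,st,c=cv2.connectedComponentsWithStats(w)
H=[562.7,38.1]
for i in range(1,n):
    if st[i,4]>20:
        P=ray(s,*c[i],136); print(c[i],P,st[i,4],np.degrees(np.arctan2(P[1]-H[1],P[0]-H[0])))
E
```

```text
[361.94797688 240.39884393] [571.63946472 101.15516193 136.        ] 173 81.93083011122826
```

View pics/c7.png

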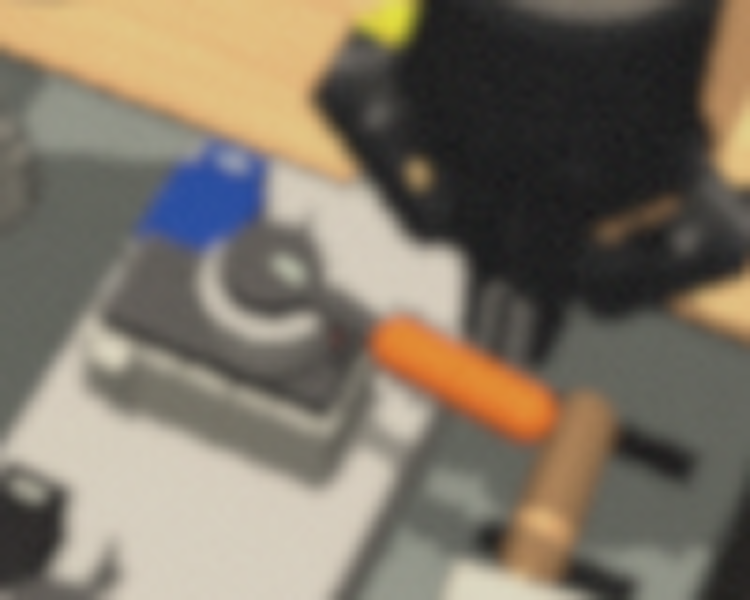

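The lever jumped to about 80° and stands clear of the finger, with the red mark now beside the lever arm. The clutch has clicked. I'll retreat and measure the hinge and bead line.

```bash
python3 - <<'E'
from h import *
from scipy.optimize import brentq
t=load('top');s=load('scene')
yh=[ray(t,215+440/3.2-.35,70+v/3.2-.35,212) for v in(100,380)]; print(np.round(yh,1))
b=lambda z:[ray(t,215+378/3.2-.35,70+v/3.2-.35,z) for v in(100,350)]
h=np.mean(yh,0)[1]
f=lambda a: np.mean(b(212+110*np.sin(a-.5585)),0)[1]-h-110*np.cos(a-.5585)
a=brentq(f,1.2,2.2); print(a, np.round(b(212+110*np.sin(a-.5585)),1))
# scene check: bead near end pixel about crop c4 (165,192)
print(np.round(ray(s,240+165/600*220,60+192/600*220,212+110*np.sin(a-.5585)),1))
go([480,90,310],90)
E
```

```text
[[ 707.3 -107.8  212. ]
 [ 527.2 -111.2  212. ]]
1.7503801964932457 [[665.2 -67.  314.2]
 [522.  -70.7 314.2]]
[517.  -66.5 314.2]
shift [ 2.08 -0.41 -6.46] turn [0.  0.1 0. ] tip [542.9 102.5 116.4] t 10.4 F [ 0.3 -0.  -0.2]
```

Call:
{"fn": "move_arm", "kwargs": {"steps": [0,0.7,0,0,0,0,0,0,1.5,0,-1,0,0,0,0,2.0,0,-2.6,0,0,0,0,2.0,0,-4.2,0,0,0,0,2.0,0,-5.8,0,0,0]}}

```text
time: 10.9
tool_pos: [481.3, 102.3, 465.2]
tool_rot: [[-1.0, -0.001, 0.0], [-0.001, 1.0, 0.0], [-0.0, 0.0, -1.0]]
contact_force: [0.8, 1.3, 0.3]
grip_width: 0.5
finger_force: 0.0
```

```bash
python3 - <<'E'
from h import *
go([475,-105,315],0)
E
```

```text
shift [ 0.21 -6.91 -0.76] turn [ 0.  0. 90.] tip [481.3 102.3 292.2] t 10.9 F [0.8 1.3 0.3]
```

Call:
{"fn": "move_arm", "kwargs": {"steps": [0,0.2,0,-0.8,0,0,8.5,0,0.2,-1.5,-0.8,0,0,17,0,0.2,-3.1,-0.8,0,0,25.5,0,0.2,-4.7,-0.8,0,0,34,0,0.2,-6,-0.8,0,0,42.5]}}

```text
time: 11.4
tool_pos: [476.0, -79.8, 487.7]
tool_rot: [[-0.733, 0.68, 0.001], [0.68, 0.733, -0.001], [-0.002, 0.0, -1.0]]
contact_force: [-0.3, -0.2, -0.2]
grip_width: -0.1
finger_force: 0.0
```

```bash
python3 - <<'E'
from h import *
go([470,-115,315],0)
E
```

```text
shift [-0.65 -1.   -0.01] turn [ 0.1  0.1 47.2] tip [476.2 -79.9 314.7] t 11.4 F [-0.3 -0.2 -0.2]
```

Call:
{"fn": "move_arm", "kwargs": {"steps": [0,-0.65,-1,0,0,0,8.5,0,-0.65,-1,0,0,0,17,0,-0.65,-1,0,0,0,25.5,0,-0.65,-1,0,0,0,34,0,-0.65,-1,0,0,0,42.5]}}

```text
time: 11.9
tool_pos: [470.4, -113.3, 487.3]
tool_rot: [[-0.081, 0.997, 0.001], [0.997, 0.081, -0.0], [-0.0, 0.001, -1.0]]
contact_force: [0.5, 0.5, -0.1]
grip_width: 0.1
finger_force: 0.0
```

```bash
python3 - <<'E'
from h import *
go([565,-112,300],1)
E
```

```text
shift [-0.21  3.15  0.48] turn [0.  0.  3.6] tip [ 470.5 -113.3  314.3] t 11.9 F [ 0.5  0.5 -0.1]
```

Call:
{"fn": "move_arm", "kwargs": {"steps": [0,-0.1,1,0,0,0,3.6,0,-0.21,2.4,0,0,0,3.6,0,-0.21,3.15,0.2,0,0,3.6,0,-0.21,3.15,0.45,0,0,3.6,0,-0.21,3.15,0.45,0,0,3.6]}}

```text
time: 12.4
tool_pos: [564.5, -110.8, 472.1]
tool_rot: [[-0.025, 1.0, -0.003], [1.0, 0.025, 0.001], [0.001, -0.003, -1.0]]
contact_force: [-0.3, 0.4, 0.6]
grip_width: 0.2
finger_force: 0.0
```

```bash
python3 - <<'E'
from h import *
go([565,-112,300],1)
# arc: shift (tool x,z units) from current tip so the lower front (phi>0) / mid edge follows r=95
s=readout.state();tip=s['tool_pos']+173*s['tool_rot'][:,2]
hy=-109;r=95
for ph in range(72,-37,-6):
    p=np.radians(ph);u=np.array([np.cos(p),np.sin(p)]);n=np.array([-np.sin(p),np.cos(p)])
    c=np.array([hy,212])+r*u+2*n            # contact on upper face
    e=11 if ph>0 else -11                    # which lower corner touches
    q=c-[e,0]
    print(ph,np.round(q,0),np.round([(q[0]-tip[1])/30,-(q[1]-tip[2])/30],2))
E
```

```text
shift [-0.04  0.02 -0.03] turn [-0.2 -0.1  0.5] tip [ 563.9 -110.7  299.1] t 12.4 F [-0.3  0.4  0.6]
72 [-93. 303.] [ 0.6  -0.13]
66 [-83. 300.] [ 0.92 -0.02]
60 [-74. 295.] [1.21 0.13]
54 [-66. 290.] [1.5 0.3]
48 [-58. 284.] [1.76 0.51]
42 [-51. 277.] [2.   0.74]
36 [-44. 269.] [2.21 0.99]
30 [-39. 261.] [2.4  1.26]
24 [-34. 252.] [2.55 1.55]
18 [-30. 243.] [2.68 1.86]
12 [-27. 234.] [2.77 2.18]
6 [-26. 224.] [2.83 2.51]
0 [ -3. 214.] [3.59 2.84]
-6 [ -3. 204.] [3.58 3.17]
-12 [ -5. 194.] [3.53 3.5 ]
-18 [ -7. 185.] [3.45 3.82]
-24 [-10. 175.] [3.34 4.13]
-30 [-15. 166.] [3.2  4.43]
-36 [-20. 158.] [3.02 4.71]
```

Call:
{"fn": "move_arm", "kwargs": {"steps": [0,0.6,0,-0.1,0,0,0,0,0.92,0,0,0,0,0,0,1.21,0,0.13,0,0,0,0,1.5,0,0.3,0,0,0,0,1.76,0,0.51,0,0,0]}}

```text
time: 12.9
tool_pos: [563.4, -57.4, 458.5]
tool_rot: [[-0.025, 1.0, 0.001], [1.0, 0.025, -0.0], [-0.0, 0.001, -1.0]]
contact_force: [0.3, -1.0, 2.6]
grip_width: -0.3
finger_force: 0.7
```

```bash
python3 - <<'E'
from h import *
go([564,-58,284],1); t=grab('top'); f=t['frame']
g=cv2.cvtColor(f,cv2.COLOR_RGB2GRAY)
print(g[100,300:350], g[130,300:350])
E
```

```text
shift [-0.02  0.02  0.05] turn [0.  0.  0.4] tip [563.6 -57.4 285.5] t 12.9 F [ 0.3 -1.   2.6]
[25 26 27 28 29 29 29 29 29 29 31 30 32 31 32 33 33 34 34 35 37 36 36 37
 38 40 40 39 41 41 41 41 42 43 43 43 44 42 44 46 45 46 47 46 48 48 48 48
 48 50] [72 51 36 26 23 23 24 24 23 26 24 23 25 24 25 24 25 25 25 27 24 23 23 25
 23 24 25 22 25 25 24 25 25 23 25 24 24 23 25 24 25 23 23 23 23 23 22 23
 24 23]
```

Contact forces are right for the shield moving (2–3 N). Continuing along the arc.

Call:
{"fn": "move_arm", "kwargs": {"steps": [0,0.24,0,0.23,0,0,0,0,0.45,0,0.48,0,0,0,0,0.64,0,0.75,0,0,0,0,0.79,0,1.04,0,0,0,0,0.92,0,1.35,0,0,0]}}

```text
time: 13.45
tool_pos: [563.1, -30.2, 417.1]
tool_rot: [[-0.025, 1.0, 0.0], [1.0, 0.025, 0.0], [0.0, 0.0, -1.0]]
contact_force: [0.4, -0.3, 1.8]
grip_width: 0.1
finger_force: 0.7
```

Call:
{"fn": "move_arm", "kwargs": {"steps": [0,0.09,0,0.32,0,0,0,0,0.12,0,0.65,0,0,0,0,0.12,0,0.98,0,0,0,0,0.12,0,1.3,0,0,0,0,0.1,0,1.5,0,0,0]}}

```text
time: 13.95
tool_pos: [562.8, -28.0, 371.8]
tool_rot: [[-0.025, 1.0, -0.001], [1.0, 0.025, -0.0], [-0.0, -0.001, -1.0]]
contact_force: [-0.3, 0.2, 1.5]
grip_width: 0.3
finger_force: 0.7
```

```bash
python3 - <<'E'
from h import *
go([564,-28,171],1)
E
```

```text
shift [-0.    0.04  0.93] turn [-0.1  0.   0.4] tip [562.6 -28.  198.8] t 13.95 F [-0.3  0.2  1.5]
```

Call:
{"fn": "move_arm", "kwargs": {"steps": [0,0,0,0.25,0,0,0,0,0,0,0.5,0,0,0,0,0,0,0.7,0,0,0,0,0,0,0.85,0,0,0,0,0,0,0.85,0,0,0]}}

```text
time: 14.45
tool_pos: [562.6, -27.6, 346.6]
tool_rot: [[-0.025, 1.0, -0.001], [1.0, 0.025, 0.0], [0.0, -0.001, -1.0]]
contact_force: [-0.0, 1.2, 0.9]
grip_width: -0.1
finger_force: 0.0
```

Call:
{"fn": "move_arm", "kwargs": {"steps": [0,0,0,0.04,0,0,0,0,0,0,0.07,0,0,0,0,0,0,0.1,0,0,0,0,0,0,0.1,0,0,0,0,0,0,0.1,0,0,0]}}

```text
time: 14.95
tool_pos: [563.0, -27.7, 344.5]
tool_rot: [[-0.025, 1.0, 0.0], [1.0, 0.025, -0.0], [-0.0, 0.0, -1.0]]
contact_force: [-0.2, 0.1, 0.5]
grip_width: -0.3
finger_force: 0.3
```

Call:
{"fn": "move_arm", "kwargs": {"steps": [0,0,0,0.05,0,0,0,0,0,0,0.1,0,0,0,0,0,0,0.1,0,0,0,0,0,0,0.1,0,0,0,0,0,0,0.1,0,0,0]}}

```text
time: 15.45
tool_pos: [562.8, -27.7, 341.3]
tool_rot: [[-0.025, 1.0, -0.0], [1.0, 0.025, 0.0], [0.0, -0.0, -1.0]]
contact_force: [0.5, 0.3, 0.3]
grip_width: -0.0
finger_force: 0.1
```

Call:
{"fn": "move_arm", "kwargs": {"steps": [0,0,0,0.05,0,0,0,0,0,0,0.1,0,0,0,0,0,0,0.1,0,0,0,0,0,0,0.1,0,0,0,0,0,0,0.1,0,0,0]}}

```text
time: 15.95
tool_pos: [562.9, -27.7, 340.3]
tool_rot: [[-0.025, 1.0, 0.001], [1.0, 0.025, -0.0], [-0.001, 0.001, -1.0]]
contact_force: [-4.9, 0.5, 15.7]
grip_width: 0.0
finger_force: 6.9
```

The shield is at its stop (force jumped to 16 N, height as predicted). I'll lift off and take a final look.

Call:
{"fn": "move_arm", "kwargs": {"steps": [0,0,0,-0.4,0,0,0,0,0,0,-1.5,0,0,0,0,0,0,-3,0,0,0,0,0,0,-4.5,0,0,0,0,0,-2,-5,0,0,0]}}

```text
time: 16.45
tool_pos: [519.6, -29.7, 491.6]
tool_rot: [[-0.025, 1.0, 0.014], [1.0, 0.025, -0.002], [-0.003, 0.014, -1.0]]
contact_force: [-0.8, -0.0, 0.3]
grip_width: -0.2
finger_force: 0.0
```

Call:
{"fn": "move_arm", "kwargs": {"steps": [0,0,-1.5,0,0,0,0,0,0,-3,0,0,0,0,0,0,-4,0,0,0,0,0,0,-4,0,0,0,0,0,0,-4,0,0,0,0]}}

```text
time: 16.95
tool_pos: [394.2, -31.9, 486.1]
tool_rot: [[-0.024, 1.0, 0.002], [1.0, 0.024, -0.0], [-0.0, 0.002, -1.0]]
contact_force: [0.2, -0.8, -0.3]
grip_width: 0.4
finger_force: 0.0
```

```bash
python3 - <<'E'
from h import *
go([400,-28,300],1)
s=grab('scene');t=grab('top')
# predicted bead, shield down
hy=-109
print(proj(s,[[x,hy+93.2+(x-565)*.018,153.7] for x in(518,640,757)]),proj(t,[[x,hy+93.2+(x-565)*.018,153.7] for x in(518,640,757)]))
a=cv2.resize(s['frame'][130:350,170:440],(800,650))[:580]
b=cv2.resize(t['frame'][60:260,150:430],(800,571))
cv2.imwrite('pics/c8.png',np.vstack([cv2.resize(a,(640,290)),cv2.resize(b,(640,310))])[:,:,::-1] if False else np.hstack([cv2.resize(s['frame'][130:350,220:440],(400,400)),cv2.resize(t['frame'][70:260,215:405],(400,400))])[:,:,::-1])
E
```

```text
shift [0.13 0.2  0.44] turn [0.1 0.  0.4] tip [394.5 -32.  313.1] t 16.95 F [ 0.2 -0.8 -0.3]
[[322.321687   196.04400057]
 [294.92369841 237.77411924]
 [263.86485152 285.08012353]] [[304.45782561 196.91352562]
 [305.51996342 140.10128639]
 [306.49636302  87.87506156]]
```

View pics/c8.png

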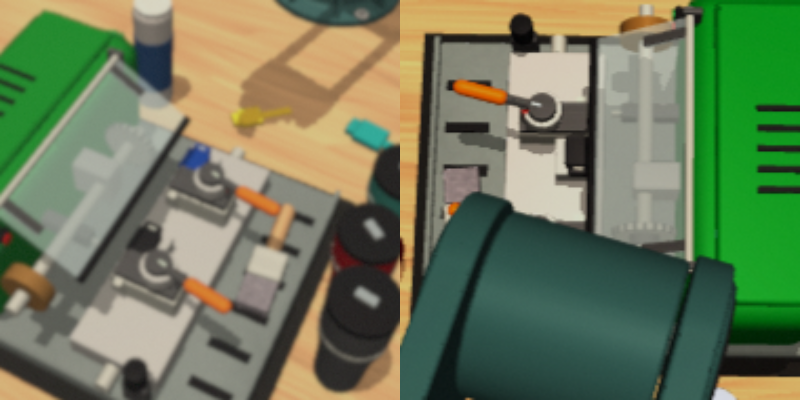

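The final picture shows the bead ends at (323,196) and (266,284), against predicted fully-down positions of (322,196) and (264,285). The head is against the vise, the lever is at its clicked angle, and the pattern lever and tumblers have not moved.

```bash
python3 -c "
from h import *
print(ctrl.hand_in())"
```

```text
the job is handed in; nothing more can be done
None
```

The job is handed in at about 17 s: by force readings and camera checks, the blank is fully home, its lever clicked over once without being forced, and the shield is fully down; the customer's key and the tumblers were not touched.

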